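# Fit the filter cartridge into the bench-top air unit

## Robot

A 7-joint arm with a two-finger parallel gripper is mounted at the origin on the work surface. World frame = base frame: x ahead of the robot, y to its left, z up, the work surface at z = 0. Lengths are in m, angles in rad, forces in N, time in s.
With the tool pointing down it reaches from about 0.4 to 0.85 m from the base axis. Payload 4.5 kg.
Tool frame: the origin (TCP) lies on the mounting face of the last link; the fingertips stand 166 mm ahead of it and the grasp point (between the pads) lies 147 mm ahead of it; z points along the fingers, y is the line along which they close (so a half turn about z gives the same grasp; the last joint's range is limited). The gripper opens to 88 mm and grips with 3 to 60 N. Pads are 18 mm wide; open, the fingers measure 123 mm over their backs; the gripper's body (75 mm by 187 mm) begins 45 mm behind the grasp point.
Start: joints at [-1.106, 0.689, -0.195, 1.565, 0.157, 0.902, -0.215], TCP at [0.261, 0.568, 0.405] pointing down, gripper open.
Joint ranges: [-3.01, 3.01], [-0.46, 2.08], [-1.47, 1.51], [0.13, 2.56], [-1, 4.14], [0.04, 2.09], [-2.66, 2.66]. Speed limits (rad/s): [2.57, 2.57, 3.14, 3.14, 3.14, 3.14, 3.14].

## Interface

Orientations are given as a unit quaternion [x, y, z, w].
In Python, from plant import r, snapshot gives the robot as it stands. The module is installed in compiled form; this text tells all that it offers.
- The arm moves only by the tool move_arm, never from a script. Its argument "rows" is a list of rows, each a list of 5 numbers: the shift along the tool's x, y, z in m, then the turn about the tool's z in rad, then the finger opening in m, from 0 to 0.0881. In form: [[dx, dy, dz, spin, claw], ...]. A call has 1 to 10 rows; each row shifts and turns the commanded pose from where the row before left it, along the tool's axes as they then stand; what a row does not reach is not made up. A row lasts 1/12 s, in which the tool goes at most 41.7 mm and 7.16 degrees, less where a joint would pass 70% of its speed; a pose out of reach is approached as far as the arm can. A call with a gripper value outside its range is refused whole. The fingers move at their own pace and stop on an object; "newtons" is the grip in N (left out, the last holds). Time passes only in rows, so rows that do not move let the fingers close. It gives the time, the measured TCP pose, the force, the opening and the grip force at its end, in the units of the state.
- r.get_state(): the state, without advancing time (a new reading comes with each control period).
- snapshot(name): name is "scene" or "top" or "wrist"; returns a dict with "color" (480x640x3 uint8, red, green, blue), "depth" (480x640 float32, m along the optical axis (not along the pixel's ray), 0 where there is no reading), "mtx" (3x3 intrinsics, pixels), "dist" ([k1, k2, p1, p2, k3] as OpenCV has them; the pictures are not rectified), "eye" and "orientation" of the camera in the world. Camera axes: x right, y up, looking along -z (the intrinsics and any distortion apply to the point x, -y, -z); pixel columns grow to the right and rows downward; lengths in m; the calibration is good to about 2 mm. A picture is of the moment at which its call begins.
- r.finish_job(): hands the job in; it is judged then, once.
The state is a dict: "clock": time; "q": joint angles; "qd": joint speeds; "joint_torque": joint torques, N m; "tool_pos": TCP position; "eef_rot": TCP orientation; "contact_force": force on the tool from outside, world axes, zero at the start; "moment": the same for the moment, N m; "opening": opening from 0.0 (shut) to 1.0 (fully open); "finger_force": force on a finger pad.
Only numpy, scipy, OpenCV 4.12 (cv2) and the standard library are available. Lean on these libraries where they do the work, as an engineer would, in place of code of your own. Each camera call takes 0.05 s, during which the arm holds its last target. There are 200 camera calls.

## Task

Fit the loose filter cartridge into the bay on top of the grey air unit: first draw the sliding latch fully back, then bring the cartridge in tilted and hook its thin tongue under the bay's lip, and swing the other end down until it lies flat and fully home. Lower it with the gripper rather than letting it fall into the bay, then slide the latch fully shut over it. Leave the dish, jar and bottle where they stand.

Things in the scene. Friction and masses are not known exactly. Their poses are not given: they have to be found in the camera images.
- housing: Grey bench-top air unit, fixed, left or right of centre, with an open bay in its top. Origin on the bench under the bay's centre; z up, x from the lip end (nearer the robot) to the latch end. Solid: x -108 to 148, y -85 to 85, z 0 to 91 mm. Bay: x -78 to 78, y -64 to 64, flat floor at z 70, rim at z 91. All offsets here are mm in the frame of the unit or cartridge.
- lip_edge (a point): Middle of the lip's free lower edge, at (-64, 0, 85) in the unit's frame, axes parallel to the unit's. The bare aluminium lip is 6 mm thick and overhangs the bay's -x end by 14 mm over its full width (x -78 to -64, z 85 to 91), leaving a slot 15 mm high below it. The clear opening is 142 mm long, so the cartridge cannot go in flat.
- bay_floor (a point): Centre of the bay's floor, at (0, 0, 70) in the unit's frame; axes parallel to the unit's. The fitted cartridge's origin lies here, axes parallel, with 3 mm play either way in x and 4 mm in y.
- latch (a joint): Steel sliding latch on the +x rim, in m: 0 = shut (tip 14 mm over the bay), 0.028 = fully back, its stop (tip 14 mm clear of the bay). Opens along the unit's +x; starts shut or within 5 mm of it; about 3 N of friction; stays where it is left. Bolt 53 mm long (x), 50 mm wide (y), z 91 to 101; moved by its upright fin.
- latch_grip (a point): Centre of the top of the latch's dark steel fin; moves with the latch. At latch 0 it is at (102, 0, 134) in the unit's frame. The fin is 14 mm thick (along the unit's x), 40 mm wide (y), z 101 to 134.
- cartridge: Loose white plastic filter cartridge, about 0.3 kg, flat on the bench beside the unit, fin up, tongue towards the robot. Origin at the centre of its 150 (x) x 120 (y) mm underside, z up. Frame x -51 to 75, y -60 to 60, 18 mm thick. Thin tongue x -75 to -51, y -50 to 50, z 0 to 8. Grey upright fin centred at x 10, y 0: 14 mm thick (x), 60 mm wide (y), z 18 to 54.
- tongue_tip (a point): Middle of the lower outer edge of the cartridge's tongue, at (-75, 0, 0) in the cartridge's frame. Under the lip the tongue takes a tilt (+x end raised) of up to about 20 degrees; about 15 degrees clears the far rim and the drawn-back latch.
- dish: Open steel dish, 110 mm across, 45 mm high, loose; origin under its centre. Bystander.
- sample_jar: Glass jar with black cap, 64 mm across, 90 mm high, loose; origin under its centre. Bystander.
- wash_bottle: White plastic bottle, 64 mm across, 160 mm high, loose; origin under its centre. Bystander.

How it is judged:
On the way, in this order (a step that is already met when the one before it is completed fails the run):
1. the latch is drawn back (24 mm or more) (value of joint latch above 0.024 m), for 0.2 s.
2. the cartridge is tilted (over 4 degrees) with its tongue tip at least 5 mm under the lip (x of tongue_tip in the frame of lip_edge below -0.005 m and z of tongue_tip in the frame of lip_edge between -0.02 and 0 m and angle between cartridge's own z axis and vertical above 0.07 rad), for 0.1 s.
3. the cartridge is down flat in the bay, tongue under the lip (angle between cartridge's own z axis and vertical below 0.035 rad and z of cartridge in the frame of bay_floor between -0.004 and 0.004 m and horizontal distance between cartridge and bay_floor below 0.009 m and x of tongue_tip in the frame of lip_edge below -0.005 m), for 0.2 s.
At the end, for the whole second after the job is handed in: The cartridge lies at rest in the bay, within 2 degrees of flat and 4 mm of the bay floor, its centre within 9 mm of the bay's centre and its tongue at least 5 mm under the lip, and the latch is shut over it to within 4 mm (all of step 3 and value of joint latch below 0.004 m and linear speed of cartridge below 0.02 m/s); the robot touches nothing.
It fails at once if the cartridge falls into the bay (turns faster than 3.5 rad/s there) (horizontal distance between cartridge and bay_floor below 0.04 m and angular speed of cartridge above 3.5 rad/s).
It fails at once if the steel dish is pushed more than 30 mm (distance of dish from where it was at the start of the episode above 0.03 m).
It fails at once if the sample jar is pushed more than 30 mm (distance of sample_jar from where it was at the start of the episode above 0.03 m).
It fails at once if the wash bottle is pushed more than 30 mm (distance of wash_bottle from where it was at the start of the episode above 0.03 m).
It also fails if it takes over 58 s, if anything falls off the work surface, if the arm or the gripper's body presses on something with over 40 N, if the wrist force passes 120 N, or if a joint passes its speed limit or range.

## Working session

There is one attempt and no reset: what is moved stays moved. The work goes in short steps, Python scripts to look and compute and a tool call to move; the robot and the scene stay as the last step left them, time stands still between calls to the robot, and variables do not carry over. Pictures are saved under pics/ and viewed, at most 10 in all, crops included, and the job is handed in when it is done.

Besides the shell and the picture viewer there is one more tool, called after "Call:" in YAML: its name, and indented under it one key for each argument. move_arm: Moves the arm, as the interface text tells. Its arguments: {"type":"object","properties":{"rows":{"type":"array"},"newtons":{"type":"number"}},"required":["rows"]}

```bash
mkdir -p pics
cat > h.py <<'E'
import numpy as np, cv2
from scipy.spatial.transform import Rotation as R
from plant import r, snapshot
def cloud(s):
    h,w=s['depth'].shape
    u,v=np.meshgrid(np.arange(w),np.arange(h))
    p=cv2.undistortPoints(np.stack([u,v],-1).reshape(-1,1,2).astype(np.float64),np.array(s['mtx']),np.array(s['dist'])).reshape(h,w,2)
    d=s['depth']
    P=np.stack([p[...,0]*d,-p[...,1]*d,-d],-1)
    o=np.array(s['orientation'])
    M=R.from_quat(o).as_matrix() if o.size==4 else o.reshape(3,3)
    W=P@M.T+np.array(s['eye']); W[d==0]=np.nan
    return W
def save(s,n): cv2.imwrite('pics/'+n,s['color'][...,::-1])
E
python3 - <<'E'
from h import *
st=r.get_state(); print({k:np.round(v,3) for k,v in st.items()})
a=[]
for n in ("top","scene"):
    s=snapshot(n); a.append(s['color']); print(n,np.round(s['eye'],3),np.round(s['orientation'],3))
    np.savez(n+'.npz',W=cloud(s),c=s['color'])
cv2.imwrite('pics/top1.png',a[0][...,::-1]);cv2.imwrite('pics/scene1.png',a[1][...,::-1])
E
```

```text
{'clock': np.float64(0.0), 'q': array([-1.106,  0.69 , -0.195,  1.566,  0.157,  0.902, -0.215]), 'qd': array([-0.   , -0.002,  0.002, -0.001,  0.002,  0.001, -0.001]), 'joint_torque': array([ 0.0000e+00, -5.2756e+01, -1.2670e+00, -1.5342e+01, -5.3000e-02,
        7.0000e-03,  0.0000e+00]), 'tool_pos': array([0.261, 0.568, 0.404]), 'eef_rot': array([ 0.214,  0.977, -0.001, -0.   ]), 'contact_force': array([-0.835, -0.271,  0.152]), 'moment': array([-0.005, -0.016, -0.   ]), 'finger_force': np.float64(0.0), 'opening': np.float64(1.005)}
top [0.306 0.012 1.661] [ 0.056 -0.058 -0.701  0.708]
scene [1.205 1.055 1.243] [0.109 0.392 0.88  0.245]
```

View pics/top1.png

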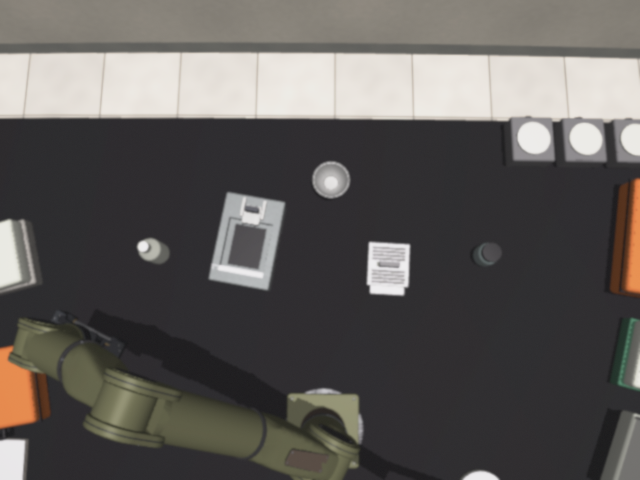

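View pics/scene1.png

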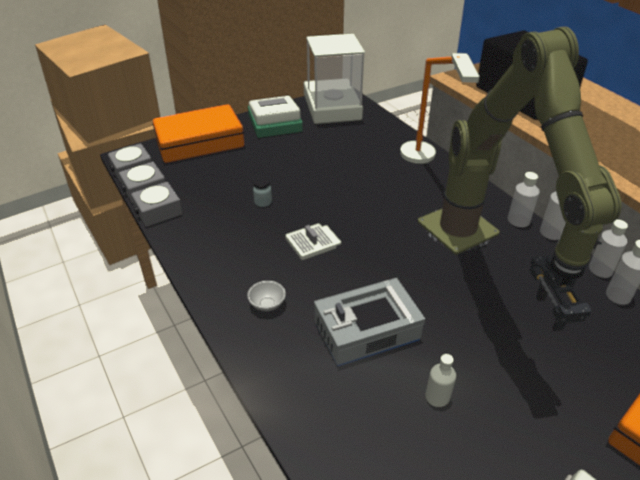

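Run:
```python
from h import *
D={n:np.load(n+'.npz') for n in("top","scene")}
W=D['top']['W'];c=D['top']['c'].astype(int)
def rect(m,t):
    m=m.astype(np.uint8); n,l,st,ce=cv2.connectedComponentsWithStats(m)
    k=1+np.argmax(st[1:,4]); P=W[l==k]; b=cv2.minAreaRect(P[:,:2].astype(np.float32)*1000)
    print(t,st[k],np.round(b[0],1),np.round(b[1],1),round(b[2],1),'z',np.round(np.nanmedian(P[:,2]),4)); return l==k
z=W[...,2]
roi=np.zeros(z.shape,bool); roi[180:300,200:300]=1
rect(roi&(z>.08)&(z<.098),'unit rim')
m=roi&(z>.125)&(z<.14);print('latch fin',np.round(np.nanmean(W[m],0),4),m.sum())
m=roi&(z>.062)&(z<.078);rect(m,'floor')
m=roi&(c.min(-1)>205);print('lip?',m.sum(),np.round(np.nanmean(W[m],0),4))
roi[:]=0; roi[230:305,350:425]=1
rect(roi&(z>.012)&(z<.026),'cart top');rect(roi&(z>.004),'cart all')
m=roi&(z>.045)&(z<.06);print('fin',np.round(np.nanmean(W[m],0),4),m.sum(), np.round(cv2.minAreaRect(W[m][:,:2].astype(np.float32)*1000),1) if 0 else '')
m=roi&(z<.011)&(z>.004);print('tongue',np.round(np.nanmean(W[m],0),4),m.sum())
for n,(y0,y1,x0,x1) in dict(dish=(155,205,305,355),jar=(235,270,465,505),bottle=(230,270,130,175)).items():
    p=W[y0:y1,x0:x1].reshape(-1,3);p=p[p[:,2]>.02];print(n,np.round(np.nanmedian(p,0),3),np.nanmax(p[:,2]))
```

```text
unit rim [ 209  193   76   97 2690] [539.1 218.2] [173.1 254.8] 80.2 z 0.0909
latch fin [0.6207 0.2018 0.1339] 73
floor [ 220  219   53   54 1972] [527.  221.2] [127.7 139.4] 79.8 z 0.0704
lip? 523 [0.5229 0.2219 0.0955]
cart top [ 368  243   41   45 1430] [ 477.9 -195.1] [117.9 129.8] 87.3 z 0.0189
cart all [ 366  240   48   58 1949] [ 467.6 -200.8] [169.1 142.9] 3.7 z 0.0182
fin [ 0.4782 -0.1967  0.0536] 84 
tongue [ 0.4594 -0.1982  0.0065] 901
dish [ 0.747 -0.026  0.035] 0.055845950255345
jar [ 0.508 -0.476  0.088] 0.10231763052743781
bottle [0.503 0.483 0.107] 0.1672388709641346
```

Call:
move_arm:
  rows:
    - [0,0,0,-0.086,0.088]
    - [0,0,0,-0.086,0.088]
    - [0,0,0,-0.086,0.088]
    - [-0.0278,-0.02,0,0,0.088]
    - [-0.0278,-0.02,0,0,0.088]
    - [-0.0278,-0.02,0,0,0.088]
    - [-0.0278,-0.02,0,0,0.088]
    - [-0.0278,-0.02,0,0,0.088]
    - [-0.0278,-0.02,0,0,0.088]
    - [-0.0278,-0.02,0,0,0.088]

```text
clock: 0.93
tool_pos: [0.4295, 0.3951, 0.4044]
eef_rot: [0.086, 0.996, -0.0, -0.0]
contact_force: [0.3, 0.9, -0.4]
opening: 1.001
finger_force: 0.0
```

Call:
move_arm:
  rows:
    - [-0.0278,-0.02,0,0,0.088]
    - [-0.0278,-0.02,0,0,0.088]
    - [-0.0278,-0.02,0,0,0.088]
    - [-0.0278,-0.02,0,0,0.088]
    - [-0.0278,-0.02,0,0,0.088]
    - [-0.0278,-0.02,0,0,0.088]
    - [-0.0278,-0.02,0,0,0.088]
    - [-0.0278,-0.02,0,0,0.088]
    - [0,0,0,0,0.088]
    - [0,0,0,0,0.088]

```text
clock: 1.77
tool_pos: [0.6215, 0.198, 0.4038]
eef_rot: [0.089, 0.996, -0.001, -0.0]
contact_force: [-0.2, 1.2, 0.8]
opening: 0.998
finger_force: 0.0
```

```bash
cat >> h.py <<'E'
def to(x,y,yaw,zg=None):
    """tool-axis moves: first spin, then shift, so that the grasp point is at x,y(,zg) with tool y at yaw+90 deg"""
    st=r.get_state(); M=R.from_quat(st['eef_rot']).as_matrix(); p=np.array(st['tool_pos'])
    cur=np.degrees(np.arctan2(M[1,1],M[0,1])); d=(yaw+90-cur+90)%180-90
    a=np.radians(cur+d); ty=np.array([np.cos(a),np.sin(a)]); tx=np.array([-ty[1],ty[0]])
    v=np.array([x,y])-p[:2]
    print('clock',round(float(st['clock']),2),'grasp',np.round(p-[0,0,.147],4),'tilt',np.round(M[2],3),'F',np.round(st['contact_force'],1))
    print('spin',round(-np.radians(d),4),'dx',round(v@tx,4),'dy',round(v@ty,4),'dz',None if zg is None else round(p[2]-.147-zg,4))
E
python3 - <<'E'
from h import *
s=snapshot('wrist');save(s,'w1.png');W=cloud(s);np.savez('w1.npz',W=W,c=s['color'])
z=W[...,2];m=(z>.128)&(z<.14);P=W[m];print(m.sum(),np.round(np.nanmean(P,0),4),np.round(s['eye'],3))
b=cv2.minAreaRect(P[:,:2].astype(np.float32)*1000);print(np.round(b[0],1),np.round(b[1],1),b[2])
m=(z>.085)&(z<.105);P=W[m];print(m.sum());b=cv2.minAreaRect(P[:,:2].astype(np.float32)*1000);print(np.round(b[0],1),np.round(b[1],1),b[2])
to(.6207,.2018,-9.9,.124)
E
```

```text
925 [0.6221 0.2062 0.1323] [0.549 0.21  0.383]
[622.5 206.3] [39.8 13.9] 79.78274536132812
25340
[572.6 294.6] [329.  215.7] 79.83576965332031
clock 1.82 grasp [0.6201 0.2003 0.2571] tilt [ 0.001 -0.    -1.   ] F [0.2 0.6 0.3]
spin -0.0013 dx -0.0003 dy 0.0016 dz 0.1331
```

View pics/w1.png

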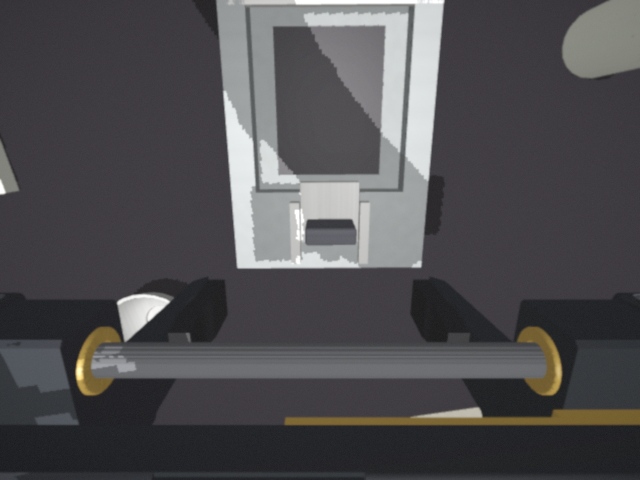

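Call:
move_arm:
  rows:
    - [-0.001,0.004,0.025,0,0.088]
    - [0,0,0.03,0,0.088]
    - [0,0,0.03,0,0.088]
    - [0,0,0.025,0,0.088]
    - [0,0,0.02,0,0.088]
    - [0,0,0.003,0,0.088]
    - [0,0,0,0,0.036]
    - [0,0,0,0,0.036]
    - [0,0,0,0,0.036]
    - [0,0,0,0,0.036]
  newtons: 30

```text
clock: 2.65
tool_pos: [0.6223, 0.205, 0.2735]
eef_rot: [0.086, 0.996, 0.001, 0.001]
contact_force: [0.6, -0.5, 1.4]
opening: 0.719
finger_force: 0.0
```

Run:
```python
from h import *
st=r.get_state();print(st['opening']*.0881,st['finger_force'])
to(.6217,.204,-9.9,.124)
```

```text
0.0633205623348976 0.0
clock 2.65 grasp [0.6223 0.205  0.1265] tilt [-0.002  0.002 -1.   ] F [ 0.6 -0.5  1.4]
spin 0.0003 dx 0.0004 dy -0.0011 dz 0.0025
```

Call:
move_arm:
  rows:
    - [0,0,0,0,0.036]
    - [0,0,0,0,0.036]
    - [0,0,0,0,0.036]
    - [0,0,0,0,0.036]
    - [0,0,0,0,0.036]
    - [0,0,0,0,0.036]

```text
clock: 3.15
tool_pos: [0.6222, 0.206, 0.2722]
eef_rot: [0.086, 0.996, 0.002, 0.001]
contact_force: [1.8, 6.1, 1.1]
opening: 0.446
finger_force: 30.0
```

Call:
move_arm:
  rows:
    - [-0.004,0,0,0,0.036]
    - [-0.004,0,0,0,0.036]
    - [-0.004,0,0,0,0.036]
    - [-0.004,0,0,0,0.036]
    - [-0.004,0,0,0,0.036]
    - [-0.004,0,0,0,0.036]
    - [-0.003,0,0,0,0.036]
    - [0,0,0,0,0.036]

```text
clock: 3.82
tool_pos: [0.647, 0.2019, 0.2722]
eef_rot: [0.086, 0.996, 0.001, -0.002]
contact_force: [-4.7, 4.9, 6.1]
opening: 0.454
finger_force: 30.0
```

Call:
move_arm:
  rows:
    - [-0.002,0,0,0,0.036]
    - [-0.002,0,0,0,0.036]
    - [-0.001,0,0,0,0.036]
    - [0,0,0,0,0.036]

```text
clock: 4.15
tool_pos: [0.6485, 0.2021, 0.272]
eef_rot: [0.085, 0.996, 0.0, -0.007]
contact_force: [-15.3, 4.9, 12.0]
opening: 0.451
finger_force: 30.0
```

Call:
move_arm:
  rows:
    - [0.003,0,0,0,0.088]
    - [0,0,0,0,0.088]
    - [0,0,0,0,0.088]
    - [0,0,0,0,0.088]
    - [0,0,-0.02,0,0.088]
    - [0,0,-0.035,0,0.088]
    - [0,0,-0.035,0,0.088]
    - [0,0,-0.03,0,0.088]

```text
clock: 4.82
tool_pos: [0.651, 0.1987, 0.3936]
eef_rot: [0.087, 0.996, -0.0, 0.001]
contact_force: [0.2, 0.2, 0.8]
opening: 0.995
finger_force: 0.0
```

Run:
```python
from h import *
to(.478,-.197,-2.7,.19)
```

```text
clock 4.82 grasp [0.651  0.1987 0.2466] tilt [-0.001 -0.    -1.   ] F [0.2 0.2 0.8]
spin -0.1268 dx 0.1542 dy -0.4034 dz 0.0566
```

Call:
move_arm:
  rows:
    - [0,0,0,-0.0634,0.088]
    - [0,0,0,-0.0634,0.088]
    - [0.0128,-0.0336,0,0,0.088]
    - [0.0128,-0.0336,0,0,0.088]
    - [0.0128,-0.0336,0,0,0.088]
    - [0.0128,-0.0336,0,0,0.088]
    - [0.0128,-0.0336,0,0,0.088]
    - [0.0128,-0.0336,0,0,0.088]
    - [0.0128,-0.0336,0,0,0.088]
    - [0.0128,-0.0336,0,0,0.088]

```text
clock: 5.65
tool_pos: [0.5351, -0.0666, 0.3917]
eef_rot: [0.024, 1.0, -0.0, 0.0]
contact_force: [-0.3, -0.4, 0.5]
opening: 1.001
finger_force: 0.0
```

Call:
move_arm:
  rows:
    - [0.0128,-0.0336,0,0,0.088]
    - [0.0128,-0.0336,0,0,0.088]
    - [0.0128,-0.0336,0,0,0.088]
    - [0.0128,-0.0336,0,0,0.088]
    - [0,0,0,0,0.088]
    - [0,0,0,0,0.088]

```text
clock: 6.15
tool_pos: [0.4773, -0.1994, 0.3915]
eef_rot: [0.026, 1.0, -0.001, -0.0]
contact_force: [0.4, 1.1, 0.4]
opening: 0.996
finger_force: 0.0
```

Run:
```python
from h import *
s=snapshot('wrist');save(s,'w2.png');W=cloud(s)
z=W[...,2];near=(abs(W[...,0]-.478)<.12)&(abs(W[...,1]+.197)<.1)
for lo,hi in((.046,.062),(.01,.028)):
    m=near&(z>lo)&(z<hi);P=W[m]
    b=cv2.minAreaRect(P[:,:2].astype(np.float32)*1000);print(m.sum(),np.round(b[0],1),np.round(b[1],1),b[2],np.nanmedian(P[:,2]))
to(.478,-.197,-2.7,.042)
```

```text
956 [ 476.9 -193. ] [59.9 14. ] 86.89649200439453 0.052611431523315655
11981 [ 479.6 -193.1] [120.4 126.5] 87.03919219970703 0.01702479344790575
clock 6.2 grasp [ 0.4784 -0.1972  0.2447] tilt [-0. -0. -1.] F [0.2 0.2 0.7]
spin -0.0015 dx 0.0004 dy 0.0002 dz 0.2027
```

View pics/w2.png

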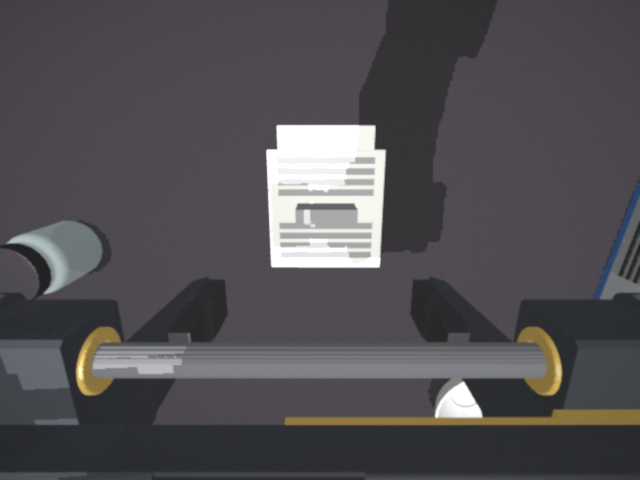

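Call:
move_arm:
  rows:
    - [0.001,0.004,0.025,0.005,0.088]
    - [0,0,0.03,0,0.088]
    - [0,0,0.03,0,0.088]
    - [0,0,0.03,0,0.088]
    - [0,0,0.03,0,0.088]
    - [0,0,0.025,0,0.088]
    - [0,0,0.02,0,0.08]
    - [0,0,0.01,0,0.075]
    - [0,0,0,0,0.056]
    - [0,0,0,0,0.056]
  newtons: 15

```text
clock: 7.03
tool_pos: [0.4783, -0.1912, 0.1918]
eef_rot: [0.025, 1.0, 0.0, 0.0]
contact_force: [0.5, 0.7, 0.5]
opening: 0.724
finger_force: 0.0
```

Call:
move_arm:
  rows:
    - [0,0,0,0,0.056]
    - [0,0,0,0,0.056]
    - [0,0,0,0,0.056]
    - [0,0,0,0,0.056]

```text
clock: 7.37
tool_pos: [0.4778, -0.1924, 0.1924]
eef_rot: [0.026, 1.0, -0.0, 0.001]
contact_force: [-0.2, 0.0, 2.1]
opening: 0.68
finger_force: 15.0
```

Call:
move_arm:
  rows:
    - [0,0,-0.01,0,0.056]
    - [0,0,-0.02,0,0.056]
    - [0,0,-0.03,0,0.056]
    - [0,0,-0.03,0,0.056]
    - [0,0,-0.03,0,0.056]
    - [0,0,-0.03,0.04,0.056]
    - [0,0,-0.03,0.04,0.056]
    - [0,0,-0.02,0.04,0.056]
    - [0,0,0,0,0.056]

```text
clock: 8.12
tool_pos: [0.4784, -0.1923, 0.3964]
eef_rot: [0.086, 0.996, -0.001, 0.004]
contact_force: [0.8, 0.1, -1.7]
opening: 0.677
finger_force: 15.0
```

Run:
```python
from h import *
print(r.get_state()['opening'],r.get_state()['finger_force'])
to(.5518,.2181,-10,.150)
```

```text
0.6765979190151821 15.000455004628748
clock 8.12 grasp [ 0.4784 -0.1923  0.2494] tilt [-0.008 -0.001 -1.   ] F [ 0.8  0.1 -1.7]
spin 0.0019 dx -0.0011 dy 0.4169 dz 0.0994
```

Call:
move_arm:
  rows:
    - [0,0.015,0,0,0.056]
    - [0,0.03,0,0,0.056]
    - [0,0.03,0,0,0.056]
    - [0,0.03,0,0,0.056]
    - [0,0.03,0,0,0.056]
    - [0,0.03,0,0,0.056]
    - [0,0.03,0,0,0.056]
    - [0,0.03,0,0,0.056]
    - [0,0.03,0,0,0.056]
    - [0,0.03,0,0,0.056]

```text
clock: 8.95
tool_pos: [0.5255, 0.0898, 0.3907]
eef_rot: [0.085, 0.996, -0.001, -0.001]
contact_force: [0.1, -0.5, -2.7]
opening: 0.677
finger_force: 15.0
```

Call:
move_arm:
  rows:
    - [-0.001,0.03,0,0,0.056]
    - [0,0.03,0,0,0.056]
    - [0,0.03,0,0,0.056]
    - [0,0.025,0,0,0.056]
    - [0,0.017,0,0,0.056]
    - [0,0,0.01,0,0.056]
    - [0,0,0.015,0,0.056]
    - [0,0,0.015,0,0.056]
    - [0,0,0,0,0.056]

```text
clock: 9.7
tool_pos: [0.548, 0.2166, 0.3478]
eef_rot: [0.085, 0.996, -0.003, -0.003]
contact_force: [-0.7, -0.8, -3.4]
opening: 0.679
finger_force: 15.0
```

```bash
cat >> h.py <<'E'
C=np.array([.5203,.2237]); a=np.radians(-10); U=np.array([[np.cos(a),-np.sin(a)],[np.sin(a),np.cos(a)]])
def unit(P):
    Q=np.array(P,float).copy(); Q[...,:2]=(P[...,:2]-C)@U; return Q*1000
def cart(s):
    """white frame top, seen by a camera, in unit mm: fitted plane tilt and rectangle"""
    W=unit(cloud(s)); c=s['color'].astype(int)
    return W,c
E
python3 - <<'E'
from h import *
to(.5518,.2181,-10,.145)
s=snapshot('wrist');save(s,'w3.png');W=unit(cloud(s))
np.savez('w3.npz',W=W,c=s['color'])
E
```

```text
clock 9.7 grasp [0.548  0.2166 0.2008] tilt [ 0.006 -0.006 -1.   ] F [-0.7 -0.8 -3.4]
spin 0.004 dx -0.0035 dy 0.0021 dz 0.0558
```

View pics/w3.png

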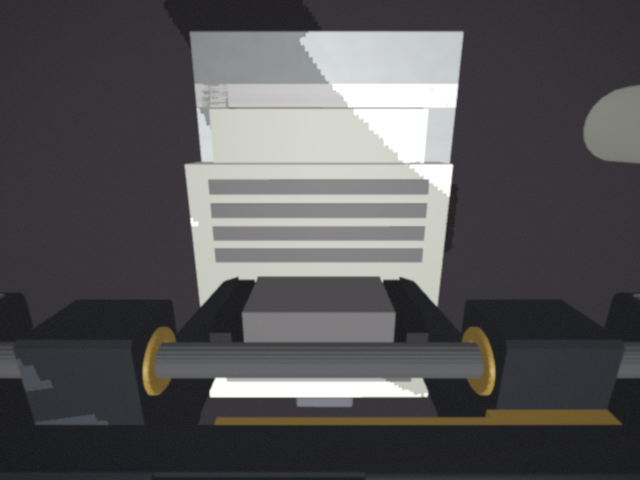

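```bash
cat >> h.py <<'E'
def look(show=None):
    """cartridge profile along its middle strips, unit mm: side columns clear of the fin and fingers"""
    s=snapshot('wrist'); W=unit(cloud(s)); 
    if show: save(s,show)
    for y in (-45,45):
        m=(abs(W[...,1]-y)<4)&(W[...,0]>-110)&(W[...,0]<110)&(W[...,2]>60)&(W[...,2]<250)
        P=W[m]; xs=np.arange(-108,60,6)
        print(y,[(int(x),round(float(np.median(P[abs(P[:,0]-x)<3][:,2])),1)) for x in xs if (abs(P[:,0]-x)<3).sum()>3])
E
python3 - <<'E'
from h import *
look()
E
```

```text
-45 [(-108, 89.8), (-102, 89.7), (-96, 89.9), (-90, 89.8), (-84, 89.6), (-78, 89.8), (-72, 89.8), (-66, 89.3), (-60, 164.3), (-54, 164.4), (-48, 164.3), (-42, 164.1), (-36, 164.4), (-30, 174.1), (-24, 175.0), (-18, 174.4), (-12, 174.8), (-6, 174.3), (0, 174.6), (6, 174.3), (12, 174.5), (18, 214.5), (24, 173.8)]
45 [(-108, 89.7), (-102, 89.8), (-96, 89.8), (-90, 89.8), (-84, 89.7), (-78, 89.8), (-72, 89.8), (-66, 89.3), (-60, 163.8), (-54, 163.9), (-48, 163.8), (-42, 163.8), (-36, 164.2), (-30, 173.8), (-24, 174.4), (-18, 173.9), (-12, 174.2), (-6, 173.8), (0, 174.0), (6, 173.9), (12, 174.0), (18, 211.8), (24, 173.4)]
```

Call:
move_arm:
  rows:
    - [-0.005,0.001,0.01,0,0.056]
    - [0,0,0.015,0,0.056]
    - [0,0,0.015,0,0.056]
    - [0,0,0.008,0,0.056]
    - [0,0,0.003,0,0.056]
    - [0,0,0.003,0,0.056]
    - [0,0,0.003,0,0.056]
    - [0,0,0.003,0,0.056]
    - [0,0,0,0,0.056]

```text
clock: 10.55
tool_pos: [0.5549, 0.2189, 0.292]
eef_rot: [0.085, 0.996, 0.0, 0.0]
contact_force: [0.3, -0.4, -0.2]
opening: 0.677
finger_force: 15.0
```

Run:
```python
from h import *
to(.5518,.2181,-10,.131);look()
```

```text
clock 10.55 grasp [0.5549 0.2189 0.145 ] tilt [-0.001  0.001 -1.   ] F [ 0.3 -0.4 -0.2]
spin 0.0038 dx 0.0029 dy -0.0014 dz 0.014
-45 [(-102, 89.3), (-96, 89.8), (-90, 89.8), (-84, 89.8), (-78, 89.7), (-72, 89.8), (-66, 85.9), (-60, 68.7), (-54, 69.2), (-48, 104.1), (-42, 104.2), (-36, 104.4), (-30, 104.4), (-24, 114.5), (-18, 115.5), (-12, 115.2), (-6, 116.0), (0, 205.9), (6, 212.4), (12, 225.2), (18, 212.4), (24, 157.6), (30, 116.1)]
45 [(-102, 89.7), (-96, 89.9), (-90, 89.9), (-84, 89.8), (-78, 89.8), (-72, 89.7), (-66, 83.8), (-60, 68.8), (-54, 69.3), (-48, 104.2), (-42, 104.3), (-36, 104.5), (-30, 104.6), (-24, 114.7), (-18, 115.6), (-12, 115.3), (-6, 116.1), (0, 206.4), (6, 212.5), (12, 225.2), (18, 213.4), (24, 158.1), (30, 116.1)]
```

Call:
move_arm:
  rows:
    - [0,0,0.002,0,0.056]
    - [0,0,0.002,0,0.056]
    - [0,0,0.002,0,0.056]
    - [0,0,0.002,0,0.056]
    - [0,0,0.002,0,0.056]
    - [0,0,0.001,0,0.056]
    - [0,0,0,0,0.056]

```text
clock: 11.18
tool_pos: [0.5542, 0.2189, 0.2806]
eef_rot: [0.085, 0.996, -0.0, -0.001]
contact_force: [-3.9, 1.3, 1.8]
opening: 0.676
finger_force: 15.0
```

Run:
```python
from h import *
to(.5518,.2181,-10,.131);look()
```

```text
clock 11.18 grasp [0.5542 0.2189 0.1336] tilt [ 0.001 -0.    -1.   ] F [-3.9  1.3  1.8]
spin 0.004 dx 0.0023 dy -0.0013 dz 0.0026
-45 [(-96, 89.8), (-90, 89.8), (-84, 89.8), (-78, 89.8), (-72, 89.7), (-66, 85.9), (-60, 68.8), (-54, 69.2), (-48, 69.3), (-42, 76.9), (-36, 78.4), (-30, 79.8), (-24, 81.3), (-18, 92.9), (-12, 94.9), (-6, 95.8), (0, 195.5), (6, 201.2), (12, 213.9), (18, 201.1), (24, 146.2), (30, 103.5)]
45 [(-96, 89.8), (-90, 89.8), (-84, 89.8), (-78, 89.8), (-72, 89.8), (-66, 77.5), (-60, 68.7), (-54, 69.3), (-48, 69.3), (-42, 77.1), (-36, 78.4), (-30, 79.8), (-24, 81.4), (-18, 92.9), (-12, 95.0), (-6, 96.0), (0, 196.0), (6, 201.3), (12, 213.8), (18, 202.2), (24, 146.4), (30, 103.6)]
```

Call:
move_arm:
  rows:
    - [0,0,-0.0015,0,0.056]
    - [0,0,0,0,0.056]
    - [0.003,0,0,0,0.056]
    - [0.003,0,0,0,0.056]
    - [0.003,0,0,0,0.056]
    - [0.003,0,0,0,0.056]
    - [0.003,0,0,0,0.056]
    - [0.003,0,0,0,0.056]
    - [0,0,0,0,0.056]

```text
clock: 11.98
tool_pos: [0.5362, 0.2221, 0.2822]
eef_rot: [0.085, 0.996, -0.0, -0.0]
contact_force: [-0.1, -0.6, -2.0]
opening: 0.68
finger_force: 15.0
```

Run:
```python
from h import *
to(.5518,.2181,-10,.131);look()
```

```text
clock 11.98 grasp [0.5362 0.2221 0.1352] tilt [ 0.001 -0.    -1.   ] F [-0.1 -0.6 -2. ]
spin 0.0045 dx -0.0161 dy -0.0012 dz 0.0042
-45 [(-108, 89.8), (-102, 89.7), (-96, 89.8), (-90, 89.7), (-84, 89.8), (-78, 89.7), (-72, 89.7), (-66, 88.9), (-60, 79.1), (-54, 80.3), (-48, 81.8), (-42, 83.4), (-36, 94.9), (-30, 96.7), (-24, 97.9), (-18, 197.4), (-12, 202.8), (-6, 215.5), (0, 202.7), (6, 148.0), (12, 105.1)]
45 [(-108, 89.8), (-102, 89.8), (-96, 89.9), (-90, 89.8), (-84, 89.8), (-78, 89.8), (-72, 89.8), (-66, 88.5), (-60, 79.2), (-54, 80.6), (-48, 81.8), (-42, 83.7), (-36, 95.2), (-30, 96.7), (-24, 98.2), (-18, 197.8), (-12, 202.9), (-6, 215.1), (0, 203.5), (6, 147.9), (12, 105.1)]
```

Call:
move_arm:
  rows:
    - [0.003,0,0.001,0,0.056]
    - [0.003,0,0,0,0.056]
    - [0.003,0,0,0,0.056]
    - [0.002,0,0,0,0.056]
    - [0,0,0,0,0.056]

```text
clock: 12.45
tool_pos: [0.5255, 0.2239, 0.2812]
eef_rot: [0.085, 0.996, -0.0, -0.0]
contact_force: [0.5, -0.5, -2.8]
opening: 0.68
finger_force: 15.0
```

Run:
```python
from h import *
to(.5518,.2181,-10,.131);look('w4.png')
s=snapshot('wrist');W=unit(cloud(s))
for x in (-58,-50,-46,-38,-34,-30):
    m=abs(W[...,0]-x)<1.5;P=W[m];P=P[np.argsort(P[:,1])];P=P[(abs(P[:,1])<95)&(P[:,2]<130)]
    j=np.where(abs(np.diff(P[:,2]))>4)[0]
    print(x,[(round(float(P[i,1]),1),round(float(P[i,2])),round(float(P[i+1,2]))) for i in j][:14])
```

```text
clock 12.45 grasp [0.5255 0.2239 0.1342] tilt [ 0.001 -0.    -1.   ] F [ 0.5 -0.5 -2.8]
spin 0.0043 dx -0.0269 dy -0.0011 dz 0.0032
-45 [(-108, 89.8), (-102, 89.8), (-96, 89.8), (-90, 89.8), (-84, 89.7), (-78, 89.8), (-72, 89.7), (-66, 89.3), (-60, 80.5), (-54, 81.9), (-48, 93.5), (-42, 95.7), (-36, 96.3), (-30, 195.2), (-24, 201.8), (-18, 214.4), (-12, 201.7), (-6, 148.1), (0, 103.9), (48, 116.1), (54, 116.8)]
45 [(-108, 89.7), (-102, 89.8), (-96, 89.8), (-90, 89.7), (-84, 89.8), (-78, 89.9), (-72, 89.8), (-66, 89.2), (-60, 80.6), (-54, 82.2), (-48, 93.7), (-42, 95.7), (-36, 96.6), (-30, 195.9), (-24, 201.8), (-18, 214.5), (-12, 202.4), (-6, 147.0), (0, 104.0), (48, 116.0), (54, 117.0)]
-58 [(-64.7, 90, 72), (-64.6, 72, 79), (-64.6, 79, 90), (-64.5, 89, 73), (-64.4, 73, 85), (-64.4, 90, 77), (-64.4, 77, 87), (-64.3, 84, 72), (-64.3, 76, 71), (-64.3, 68, 88), (-64.3, 88, 82), (-64.3, 82, 75), (-64.3, 75, 71), (-64.2, 71, 86)]
-50 [(-64.6, 89, 81), (-64.5, 81, 91), (-64.5, 91, 82), (-64.4, 82, 72), (-64.4, 72, 89), (-64.4, 89, 71), (-64.3, 71, 77), (-64.3, 77, 82), (-64.3, 82, 87), (-64.3, 87, 73), (-64.3, 73, 90), (-64.3, 90, 76), (-64.3, 76, 83), (-64.2, 86, 75)]
-46 [(-64.4, 83, 88), (-64.4, 88, 82), (-64.3, 82, 90), (-64.3, 90, 85), (-64.3, 85, 89), (-64.2, 84, 88), (-64.2, 90, 83), (-64.1, 83, 88), (-64.1, 85, 91), (-64.1, 91, 85), (-64.1, 88, 84), (-64.0, 84, 90), (-64.0, 90, 86), (-63.9, 84, 90)]
-38 [(-64.3, 90, 86), (-64.2, 88, 83), (-64.2, 83, 89), (-64.0, 85, 91), (-63.8, 85, 90), (-63.8, 90, 85), (-63.6, 88, 95)]
-34 [(-64.6, 90, 83), (-64.6, 83, 90), (-64.3, 90, 85), (-64.2, 89, 84), (-64.1, 84, 89), (-64.0, 89, 85), (-64.0, 85, 91), (-63.8, 91, 87), (-63.6, 87, 96), (-20.9, 98, 94), (21.5, 99, 95), (22.4, 99, 95), (32.6, 100, 95), (60.3, 96, 90)]
-30 [(-64.7, 90, 85), (-64.5, 85, 90), (-64.2, 90, 85), (-64.0, 90, 85), (-64.0, 90, 86), (-64.0, 86, 90), (-63.7, 87, 97), (60.4, 97, 90)]
```

View pics/w4.png

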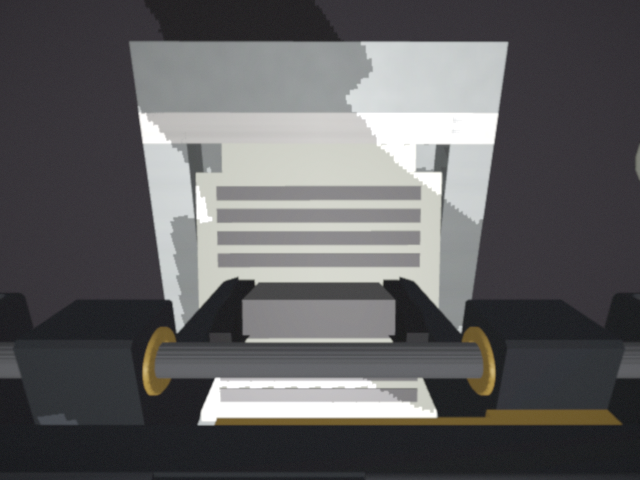

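Call:
move_arm:
  rows:
    - [0.002,0,0.0005,0,0.056]
    - [0.001,0,0.001,0,0.056]
    - [0,0,0,0,0.056]
    - [-0.0016,0,0.002,0,0.056]
    - [-0.0016,0,0.002,0,0.056]
    - [-0.0015,0,0.002,0,0.056]
    - [-0.0015,0,0.002,0,0.056]
    - [0,0,0,0,0.056]

```text
clock: 13.22
tool_pos: [0.5295, 0.2229, 0.2712]
eef_rot: [0.086, 0.996, -0.0, -0.0]
contact_force: [-0.7, 0.7, -1.5]
opening: 0.68
finger_force: 15.0
```

Run:
```python
from h import *
to(.5302,.2219,-10,.1145);look()
```

```text
clock 13.22 grasp [0.5295 0.2229 0.1242] tilt [ 0. -0. -1.] F [-0.7  0.7 -1.5]
spin 0.0031 dx -0.0009 dy -0.0009 dz 0.0097
-45 [(-108, 89.7), (-102, 89.8), (-96, 89.8), (-90, 89.8), (-84, 89.8), (-78, 89.9), (-72, 89.7), (-66, 89.1), (-60, 78.1), (-54, 78.9), (-48, 89.3), (-42, 90.9), (-36, 91.1), (-30, 92.3), (-24, 187.1), (-18, 191.9), (-12, 204.2), (-6, 191.6), (0, 136.7), (6, 95.0), (54, 101.6)]
45 [(-108, 89.8), (-102, 89.7), (-96, 89.8), (-90, 89.9), (-84, 89.7), (-78, 89.8), (-72, 89.8), (-66, 88.8), (-60, 78.1), (-54, 78.8), (-48, 89.5), (-42, 91.0), (-36, 91.0), (-30, 92.2), (-24, 187.3), (-18, 192.1), (-12, 203.0), (-6, 95.4), (0, 137.3), (6, 94.9), (54, 101.3)]
```

Run:
```python
from h import *
s=snapshot('wrist');W=unit(cloud(s))
m=(abs(abs(W[...,1])-40)<8);P=W[m]
for x in np.arange(-68,-44,1.): 
    q=P[abs(P[:,0]-x)<.5][:,2]; print(int(x),len(q),np.round(np.median(q),1),end='; ')
```

```text
-68 173 89.7; -67 142 89.8; -66 187 89.6; -65 147 77.6; -64 133 77.8; -63 131 77.8; -62 131 78.0; -61 129 78.0; -60 147 78.3; -59 145 78.2; -58 132 78.5; -57 145 78.6; -56 139 78.6; -55 130 78.8; -54 129 78.9; -53 132 79.0; -52 132 79.1; -51 228 80.0; -50 168 89.2; -49 148 89.4; -48 156 89.5; -47 148 89.6; -46 154 89.7; -45 146 90.2;
```

Call:
move_arm:
  rows:
    - [0.002,0,0,0,0.056]
    - [0.002,0,0,0,0.056]
    - [0,0,0,0,0.056]
    - [-0.0014,0,0.002,0,0.056]
    - [-0.0012,0,0.002,0,0.056]
    - [0,0,0,0,0.056]

```text
clock: 13.82
tool_pos: [0.528, 0.2234, 0.2674]
eef_rot: [0.085, 0.996, 0.0, -0.0]
contact_force: [-0.9, 0.5, -0.7]
opening: 0.682
finger_force: 15.0
```

Run:
```python
from h import *
to(.5302,.2219,-10,.1145);look()
s=snapshot('wrist');W=unit(cloud(s))
m=(abs(abs(W[...,1])-40)<8);P=W[m]
for x in np.arange(-67,-46,1.): 
    q=P[abs(P[:,0]-x)<.5][:,2]; print(int(x),np.round(np.median(q),1),end='; ')
```

```text
clock 13.82 grasp [0.528  0.2234 0.1204] tilt [ 0.  0. -1.] F [-0.9  0.5 -0.7]
spin 0.0034 dx -0.0024 dy -0.0011 dz 0.0059
-45 [(-108, 89.8), (-102, 89.8), (-96, 89.8), (-90, 89.8), (-84, 89.8), (-78, 89.8), (-72, 89.7), (-66, 89.4), (-60, 77.6), (-54, 79.1), (-48, 88.7), (-42, 89.4), (-36, 89.7), (-30, 90.8), (-24, 184.7), (-18, 200.1), (-12, 188.2), (-6, 142.8), (0, 92.2), (6, 91.6), (54, 95.8)]
45 [(-108, 89.6), (-102, 89.9), (-96, 89.9), (-90, 89.9), (-84, 89.8), (-78, 89.8), (-72, 89.8), (-66, 89.0), (-60, 77.7), (-54, 82.3), (-48, 88.8), (-42, 89.4), (-36, 89.8), (-30, 177.6), (-24, 186.9), (-18, 200.5), (-12, 188.5), (-6, 132.9), (0, 91.3), (54, 95.9)]
-67 89.8; -66 89.6; -65 77.4; -64 77.5; -63 77.6; -62 77.7; -61 77.8; -60 77.8; -59 77.9; -58 77.9; -57 78.1; -56 78.0; -55 78.0; -54 78.4; -53 88.0; -52 88.2; -51 88.2; -50 88.4; -49 88.4; -48 88.6; -47 89.3;
```

Call:
move_arm:
  rows:
    - [-0.001,0,0.0015,0,0.056]
    - [-0.001,0,0.0015,0,0.056]
    - [-0.001,0,0.0015,0,0.056]
    - [0,0,0.0015,0,0.056]
    - [0,0,0.0005,0,0.056]
    - [0,0,0,0,0.056]
    - [0,0,0,0,0.056]

```text
clock: 14.5
tool_pos: [0.5311, 0.2227, 0.2624]
eef_rot: [0.085, 0.996, 0.0, 0.001]
contact_force: [-2.4, -0.7, 7.8]
opening: 0.678
finger_force: 15.0
```

Run:
```python
from h import *
to(.5302,.2219,-10,.1145);look()
s=snapshot('wrist');W=unit(cloud(s))
m=(abs(abs(W[...,1])-40)<8);P=W[m]
for x in np.arange(-67,-46,1.): 
    q=P[abs(P[:,0]-x)<.5][:,2]; print(int(x),np.round(np.median(q),1),end='; ')
```

```text
clock 14.5 grasp [0.5311 0.2227 0.1154] tilt [-0.001  0.    -1.   ] F [-2.4 -0.7  7.8]
spin 0.0035 dx 0.0007 dy -0.001 dz 0.0009
-45 [(-108, 89.7), (-102, 89.8), (-96, 89.8), (-90, 89.8), (-84, 89.8), (-78, 89.8), (-72, 89.7), (-66, 89.3), (-60, 76.7), (-54, 77.0), (-48, 86.8), (-42, 87.5), (-36, 87.0), (-30, 87.6), (-24, 176.4), (-18, 182.9), (-12, 195.6), (-6, 182.8), (0, 128.4), (6, 86.5)]
45 [(-108, 89.8), (-102, 89.8), (-96, 89.8), (-90, 89.8), (-84, 89.8), (-78, 89.8), (-72, 89.7), (-66, 89.0), (-60, 76.8), (-54, 77.2), (-48, 86.8), (-42, 87.6), (-36, 87.1), (-30, 87.4), (-24, 176.8), (-18, 183.0), (-12, 195.6), (-6, 183.8), (0, 128.4), (6, 86.6)]
-67 89.8; -66 89.6; -65 76.9; -64 76.8; -63 76.8; -62 76.7; -61 76.7; -60 76.8; -59 76.6; -58 76.8; -57 76.8; -56 76.8; -55 76.7; -54 76.8; -53 76.6; -52 80.6; -51 86.7; -50 86.7; -49 86.8; -48 86.7; -47 86.7;
```

Call:
move_arm:
  rows:
    - [0,0,-0.0005,0,0.088]
    - [0,0,0,0,0.088]
    - [0,0,0,0,0.088]
    - [0,0,0,0,0.088]
    - [0,0,-0.01,0,0.088]
    - [0,0,-0.03,0,0.088]
    - [0,0,-0.03,0,0.088]
    - [0,0,-0.03,0,0.088]
    - [0,0,0,0,0.088]

```text
clock: 15.35
tool_pos: [0.5324, 0.2239, 0.3677]
eef_rot: [0.086, 0.996, 0.003, 0.004]
contact_force: [1.0, 1.2, 0.1]
opening: 0.998
finger_force: 0.0
```

Run:
```python
from h import *
look('w5.png')
s=snapshot('wrist');W=unit(cloud(s))
m=(abs(abs(W[...,1])-40)<8);P=W[m]
for x in list(np.arange(-68,-48,1.))+list(np.arange(60,90,2)): 
    q=P[abs(P[:,0]-x)<.5][:,2]; print(int(x),np.round(np.median(q),1) if len(q) else None,end='; ')
to(.6485,.2025,-10,.124)
```

```text
-45 [(-108, 89.8), (-102, 89.7), (-96, 90.0), (-90, 89.9), (-84, 89.7), (-78, 89.7), (-72, 89.7), (-66, 88.8), (-60, 76.7), (-54, 77.0), (-48, 87.0), (-42, 87.5), (-36, 87.1), (-30, 87.6), (-24, 87.0), (-18, 87.4), (-12, 87.0), (-6, 87.4), (0, 213.1), (6, 227.6), (12, 220.0), (18, 217.0), (24, 88.0), (30, 87.2), (36, 87.3), (42, 87.1), (48, 87.1), (54, 86.7)]
45 [(-108, 89.9), (-102, 89.9), (-96, 89.7), (-90, 89.9), (-84, 89.8), (-78, 89.9), (-72, 89.7), (-66, 77.8), (-60, 76.7), (-54, 77.0), (-48, 86.7), (-42, 87.5), (-36, 86.9), (-30, 87.4), (-24, 87.3), (-18, 87.4), (-12, 87.0), (-6, 87.4), (0, 204.3), (6, 224.3), (12, 219.8), (18, 215.2), (24, 87.2), (30, 87.3), (36, 87.3), (42, 87.2), (48, 87.7), (54, 87.0)]
-68 89.7; -67 89.7; -66 89.4; -65 76.6; -64 76.8; -63 76.8; -62 76.6; -61 76.8; -60 76.7; -59 76.9; -58 76.7; -57 76.7; -56 77.0; -55 76.9; -54 76.5; -53 76.6; -52 81.5; -51 86.8; -50 86.7; -49 86.7; 60 87.3; 62 87.5; 64 86.8; 66 86.6; 68 86.7; 70 86.6; 72 86.8; 74 86.3; 76 86.7; 78 89.6; 80 89.6; 82 89.8; 84 90.3; 86 89.7; 88 89.7; clock 15.45 grasp [0.5311 0.2229 0.2163] tilt [-0.003  0.002 -1.   ] F [ 0.1  0.  -0.1]
spin 0.0033 dx -0.1191 dy 0.0003 dz 0.0923
```

View pics/w5.png

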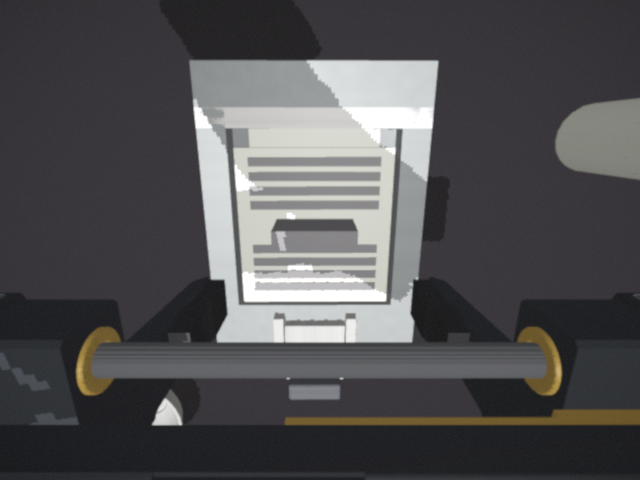

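Call:
move_arm:
  rows:
    - [-0.03,0.001,0,0,0.088]
    - [-0.03,0,0,0,0.088]
    - [-0.03,0,0,0,0.088]
    - [-0.02,0,0,0,0.088]
    - [-0.009,0,0.01,0,0.088]
    - [0,0,0.02,0,0.088]
    - [0,0,0.03,0,0.088]
    - [0,0,0.02,0,0.08]
    - [0,0,0.01,0,0.07]
    - [0,0,0,0,0.036]
  newtons: 30

```text
clock: 16.28
tool_pos: [0.6462, 0.2034, 0.2677]
eef_rot: [0.085, 0.996, -0.002, -0.004]
contact_force: [-0.9, -0.0, -0.1]
opening: 0.793
finger_force: 0.0
```

Call:
move_arm:
  rows:
    - [0,0,0,0,0.036]
    - [0,0,0,0,0.036]
    - [0,0,0,0,0.036]
    - [0,0,0,0,0.036]
    - [0,0,0,0,0.036]
    - [0,0,0,0,0.036]
    - [0,0,0,0,0.036]

```text
clock: 16.87
tool_pos: [0.6486, 0.2024, 0.273]
eef_rot: [0.086, 0.996, -0.001, 0.001]
contact_force: [-2.0, -4.5, 6.2]
opening: 0.453
finger_force: 30.0
```

Call:
move_arm:
  rows:
    - [0.004,0,0,0,0.036]
    - [0.004,0,0,0,0.036]
    - [0.004,0,0,0,0.036]
    - [0.004,0,0,0,0.036]
    - [0.004,0,0,0,0.036]
    - [0.004,0,0,0,0.036]
    - [0.003,0,0,0,0.036]
    - [0.002,0,0,0,0.036]
    - [0.001,0,0,0,0.036]
    - [0,0,0,0,0.036]

```text
clock: 17.7
tool_pos: [0.6203, 0.2072, 0.273]
eef_rot: [0.086, 0.996, -0.0, 0.003]
contact_force: [3.6, -5.4, 5.8]
opening: 0.45
finger_force: 30.0
```

Call:
move_arm:
  rows:
    - [0.001,0,0,0,0.036]
    - [0.001,0,0,0,0.036]
    - [0.001,0,0,0,0.036]
    - [0,0,0,0,0.036]

```text
clock: 18.03
tool_pos: [0.6194, 0.2071, 0.2731]
eef_rot: [0.086, 0.996, 0.0, 0.005]
contact_force: [11.0, -4.1, -0.8]
opening: 0.452
finger_force: 30.0
```

Stop reached. Release, rise, and check.

Call:
move_arm:
  rows:
    - [-0.002,0,0,0,0.088]
    - [0,0,0,0,0.088]
    - [0,0,0,0,0.088]
    - [0,0,0,0,0.088]
    - [0,0,-0.02,0,0.088]
    - [0,0,-0.035,0,0.088]
    - [0,0,-0.035,0,0.088]
    - [0,0,-0.035,0,0.088]
    - [0,0,0,0,0.088]
    - [0,0,0,0,0.088]

```text
clock: 18.87
tool_pos: [0.6177, 0.2097, 0.399]
eef_rot: [0.085, 0.996, 0.001, 0.002]
contact_force: [-0.5, -1.0, 0.4]
opening: 1.001
finger_force: 0.0
```

Run:
```python
from h import *
s=snapshot('wrist');save(s,'w6.png');W=unit(cloud(s));z=W[...,2]
m=(z>128)&(z<140)&(W[...,0]>80)&(W[...,0]<150)&(abs(W[...,1])<40);print('latch',np.nanmean(W[m],0)-[102,0,134])
m=(abs(abs(W[...,1])-40)<8);P=W[m]
for x in list(np.arange(-67,-48,2.))+[-30,-18,30,48,70,80]:
    q=P[abs(P[:,0]-x)<1][:,2]; print(int(x),np.round(np.median(q),1) if len(q) else None,end='; ')
```

```text
latch [-2.67918773  0.3769773  -1.62190183]
-67 88.5; -65 77.6; -63 76.9; -61 76.9; -59 76.8; -57 77.1; -55 77.1; -53 85.5; -51 86.8; -49 86.8; -30 87.6; -18 87.7; 30 87.1; 48 87.4; 70 310.1; 80 322.5;
```

View pics/w6.png

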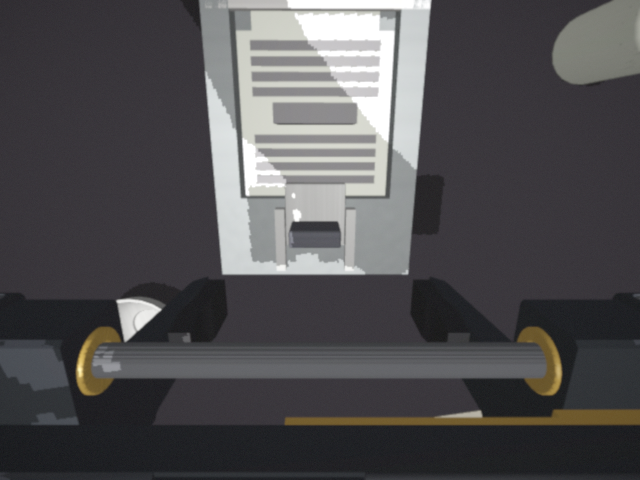

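The picture shows the bolt tip at (315,185), over the cartridge edge. The latch reads shut (within calibration), the cartridge is flat, and the gripper is clear.

```bash
python3 -c "
from plant import r
print(r.finish_job())"
```

```text
the job is handed in; nothing more can be done
None
```

The job is handed in at about 19 s: by the last camera check the cartridge lies flat in the bay with its tongue under the lip and the latch is shut against its stop, and the arm was kept clear of the dish, jar and bottle; the judge returned no verdict.

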